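# Make the burn-in plate dead and clear it into the tray

### The arm

A 6-joint arm with a two-finger parallel gripper is mounted at the origin on the work surface. World frame = base frame: x ahead of the robot, y to its left, z up, the work surface at z = 0. Lengths are in m, angles in rad, forces in N, time in s.
With the tool pointing down it reaches from about 0.375 to 0.75 m from the base axis. Payload 9 kg.
Tool frame: the origin (TCP) lies midway between the tips of the shut fingers; the grasp point (between the pads) lies 19 mm behind it; x points along the fingers, y is the direction in which the jaws open and shut, and the axes are right-handed (so a half turn about x gives the same grasp; the last joint's range is limited). The gripper opens to 85 mm and grips with 20 to 120 N. Pads are 22 mm wide; open, the fingers measure 114 mm over their backs; the gripper's body (76 mm by 85 mm) begins 54 mm behind the grasp point. The pads swing forward as they close: fully open they stand 13 mm farther back than shut.
Start: joints at [-1.503, 0.104, 0.097, 1.564, 0, 1.353], TCP at [0.169, -0.576, 0.231] pointing down, gripper open.
Joint ranges: [-2.99, 2.99], [-0.84, 1.86], [-1.1, 1.16], [-1.84, 2.11], [-1.51, 1.56], [-3.14, 3.14]. Speed limits (rad/s): [2.22, 2.22, 2.57, 3.14, 3.14, 3.14].

### API

Orientations are given as a unit quaternion [x, y, z, w].
In Python, from cell import r gives the robot as it stands.
- The arm moves only by the tool step_arm, never from a script. Its argument "targets" is a list of rows, each a list of 3 entries, a list of its own where there are three numbers: the closure, from 0 (fully open) to 1 (shut), then the shift along the tool's x, y, z in units of 0.2 m (1.0 is 0.2 m), then the turn, a rotation vector about the tool's x, y, z in units of 120 degrees (1.0 is 120 degrees). In form: [[hand, [x, y, z], [wx, wy, wz]], ...]. A call has 1 to 8 rows; each row shifts and turns the commanded pose from where the row before left it, along the tool's axes as they then stand; what a row does not reach is not made up. A row lasts 1/8 s, in which the tool goes at most 62.5 mm and 10.7 degrees, less where a joint would pass 70% of its speed; a pose out of reach is approached as far as the arm can. A call with a number of a shift or a turn outside -1 to 1 is refused whole. A call with a gripper value outside its range is refused whole. The fingers move at their own pace and stop on an object; "squeeze" is the grip in N (left out, the last holds). Time passes only in rows, so rows that do not move let the fingers close. It gives the time, the measured TCP pose, the force and the opening at its end, in the units of the state.
- r.sense(): the state, without advancing time (a new reading comes with each control period).
- r.snapshot(name): name is "scene" or "top" or "wrist"; returns a dict with "image" (420x560x3 uint8, blue, green, red), "vertical_fov" (degrees; the focal length in pixels is half the picture's height over the tangent of half this angle, whatever the lens; pixels are square), "cx", "cy" (the principal point, pixels), "world_to_cam" (4x4, takes a point from world to camera coordinates); the wrist camera has in their place "hand_eye" (4x4, takes a point from camera to tool coordinates, whose origin is the TCP and whose axes are the tool frame's). Camera axes: x right, y up, looking along -z (the intrinsics and any distortion apply to the point x, -y, -z); pixel columns grow to the right and rows downward; lengths in m; the calibration is good to about 2 mm. A picture is of the moment at which its call begins: read the wrist's pose just before it. There is no depth.
- r.hand_in(): hands the job in, once; it reports no verdict.
The state is a dict: "t": time; "q": joint angles; "qvel": joint speeds; "tau": joint torques, N m; "position": TCP position; "ee_rot": TCP orientation; "contact_force": force on the tool from outside, world axes, zero at the start; "ft_torque": the same for the moment, N m; "grip_width": finger opening in m.
Only numpy, scipy, OpenCV 4.12 (cv2) and the standard library are available. Lean on these libraries where they do the work, as an engineer would, in place of code of your own. Each camera call takes 0.05 s, during which the arm holds its last target. There are 200 camera calls.

### The job

Cut the power to the black burn-in plate by throwing the red-handled isolator fully over to its off (green) end, leaving the yellow-handled one switched on. Only then move the blue capacitor, the transformer and the finned heat sink from the plate into the blue tray, each standing upright on the tray's floor just as it stood on the plate. Leave the multimeter, the solder spool and the flux jar where they are.

Things in the scene. Friction and masses are not known exactly. Their poses are not given: they have to be found in the camera images.
- red_isolator: Red-handled isolator: fixed grey housing 110 (x) x 66 (y) x 30 mm high and hinged handle, steel with a red cross-bar. Origin: centre of its underside; z up. The hinge axis runs along its y, 36 mm above its origin. Its -x end has a red patch (on end), its +x end a green patch (off end), 16 x 50 mm each. It feeds the burn-in plate, which has the same red along its edges.
- red_bar (a point): centre of the red handle's cross-bar: a round bar 18 mm in diameter and 54 mm long, along the isolator's y, 75 mm from the hinge axis on a steel arm 8 x 14 mm. Switched on it is 42 mm to the -x side of the hinge axis and 98 mm above the table; upright, 111 mm above the table.
- red_handle (a joint): angle of the red handle, rad: 0 = on (leaning 0.6 rad from upright to the isolator's -x end, over the red patch), 0.6 = upright, 1.2 = off (leaning as far to its +x end, over the green patch). The handle is weighted (170 g): past upright it falls over to that end and stays there; moving it takes about 1 N at the bar.
- yellow_isolator: Yellow-handled isolator: fixed grey housing 110 (x) x 66 (y) x 30 mm high and hinged handle, steel with a yellow cross-bar. Origin: centre of its underside; z up. The hinge axis runs along its y, 36 mm above its origin. Its -x end has a red patch (on end), its +x end a green patch (off end), 16 x 50 mm each. It feeds other equipment. Either may be on the left.
- yellow_bar (a point): centre of the yellow handle's cross-bar: a round bar 18 mm in diameter and 54 mm long, along the isolator's y, 75 mm from the hinge axis on a steel arm 8 x 14 mm. Switched on it is 42 mm to the -x side of the hinge axis and 98 mm above the table; upright, 111 mm above the table.
- yellow_handle (a joint): angle of the yellow handle, rad, as for the red one; it starts at 0 = on.
- plate: burn-in plate: fixed black slab 100 (x) x 260 (y) x 20 mm high with red edges and three square copper pads 60 mm wide on top, at y = -85, 0 and +85 mm; the three parts stand on the pads, in any order. Origin: centre of its underside.
- capacitor: capacitor: upright blue can 35 mm in diameter, 45 mm high, silver top, 60 g. Origin: centre of its underside, z up along the can.
- transformer: transformer: dark steel core 42 (x) x 24 (y) x 36 mm high with a copper and yellow winding that bulges to 36 mm in y over the middle 26 mm of x; 200 g. The flat end faces at x = +-21 mm are good to grip. Origin: centre of its underside, z up.
- heatsink: heat sink: bare aluminium, base 46 (x) x 32 (y) x 6 mm with five upright fins along x, 32 mm high in all, 70 g. The flat outer fin faces at y = +-16 mm are good to grip. Origin: centre of its underside, z up.
- tray: tray: open blue steel tray, loose, 0.7 kg, outside 210 (x) x 140 (y) x 35 mm high, walls and floor 5 mm thick. It stands at the left or the right of the plate. Origin: centre of its underside, z up; the inner floor is 5 mm above it.
- multimeter: bystander: yellow multimeter lying face up, 180 (x) x 85 (y) x 42 mm high over its dial. It lies on the other side of the plate from the tray. Origin: centre of its underside.
- spool: bystander: silver solder spool standing on its flange, 52 mm in diameter, 40 mm high. Origin: centre of its underside.
- jar: bystander: small flux jar with a yellow cap, 40 mm in diameter, 40 mm high. Origin: centre of its underside.

How it is judged:
On the way:
1. the red isolator is thrown to off (value of joint red_handle above 1.05 rad), for 0.2 s.
At the end, for the whole second after the job is handed in: Red handle off (over 1.05 rad), yellow on (under 0.15). Tray level on the table; each of the three parts at rest in it, origin within 90 mm (tray x) and 55 mm (tray y) of its centre, underside under 12 mm above the tray's underside (on its floor), upright within 0.2 rad (value of joint red_handle above 1.05 rad and value of joint yellow_handle below 0.15 rad and height (world z) of tray below 0.01 m and angle between tray's own z axis and vertical below 0.1 rad and linear speed of each of tray, capacitor, transformer, heatsink below 0.03 m/s and x of capacitor in the frame of tray between -0.09 and 0.09 m and y of capacitor in the frame of tray between -0.055 and 0.055 m and z of capacitor in the frame of tray between -0.002 and 0.012 m and angle between each of capacitor, transformer, heatsink's own z axis and vertical below 0.2 rad and x of transformer in the frame of tray between -0.09 and 0.09 m and y of transformer in the frame of tray between -0.055 and 0.055 m and z of transformer in the frame of tray between -0.002 and 0.012 m and x of heatsink in the frame of tray between -0.09 and 0.09 m and y of heatsink in the frame of tray between -0.055 and 0.055 m and z of heatsink in the frame of tray between -0.002 and 0.012 m); the robot touches nothing.
It fails at once if a part is moved off its place (over 20 mm) while the red isolator is not off (value of joint red_handle below 1 rad and distance of any of capacitor, transformer, heatsink from where it was at the start of the episode above 0.02 m).
It fails at once if the yellow isolator is switched (handle past 0.4 rad) (value of joint yellow_handle above 0.4 rad).
It fails at once if a bystander (multimeter, solder spool, flux jar) is moved by more than 40 mm (distance of any of multimeter, spool, jar from where it was at the start of the episode above 0.04 m).
It also fails if it takes over 72 s, if anything falls off the work surface, if the arm or the gripper's body presses on something with over 40 N, if the wrist force passes 120 N, or if a joint passes its speed limit or range.

## Working session

There is one attempt and no reset: what is moved stays moved. The work goes in short steps, Python scripts to look and compute and a tool call to move; the robot and the scene stay as the last step left them, time stands still between calls to the robot, and variables do not carry over. Pictures are saved under pics/ and viewed, about 8 in all and at most 12, crops included, and the job is handed in when it is done.

Besides the shell and the picture viewer there is one more tool, called after "Call:" in YAML: its name, and indented under it one key for each argument. step_arm: Moves the arm, as the interface text tells. Its arguments: {"type":"object","properties":{"targets":{"type":"array"},"squeeze":{"type":"number"}},"required":["targets"]}

```bash
mkdir -p pics; ls; python3 - <<'E'
from cell import r
import cv2,json,numpy as np
for n in("scene","top"):
    s=r.snapshot(n); cv2.imwrite(f"pics/{n}0.png",cv2.resize(s["image"],(784,588)) )
    np.save(f"pics/{n}0.npy",s["image"])
    print(n,{k:(np.round(v,4).tolist() if k!="image" else v.shape) for k,v in s.items()})
s=r.snapshot("wrist");print({k:(np.round(v,4).tolist()) for k,v in s.items() if k!="image"})
print(r.sense())
E
```

```text
pics
scene {'image': (420, 560, 3), 'vertical_fov': 44.963, 'cx': 274.1112, 'cy': 205.0189, 'world_to_cam': [[-0.7308, 0.6825, -0.0109, 0.3958], [-0.529, -0.5562, 0.641, 0.224], [0.4314, 0.4742, 0.7675, -1.3074], [0.0, 0.0, 0.0, 1.0]]}
top {'image': (420, 560, 3), 'vertical_fov': 49.263, 'cx': 277.7318, 'cy': 214.3281, 'world_to_cam': [[-0.0286, -0.9996, 0.0024, -0.0019], [0.9951, -0.0282, 0.0948, -0.5632], [-0.0947, 0.0051, 0.9955, -1.1616], [0.0, 0.0, 0.0, 1.0]]}
{'vertical_fov': 64.0173, 'cx': 281.9307, 'cy': 209.4629, 'hand_eye': [[-0.0006, 0.2857, -0.9583, -0.1417], [1.0, 0.0007, -0.0005, 0.0002], [0.0005, -0.9583, -0.2857, -0.0736], [0.0, 0.0, 0.0, 1.0]]}
{'t': 0.15, 'q': array([-1.50269688e+00,  1.04562821e-01,  9.66966521e-02,  1.56388710e+00,
        2.70978917e-05,  1.35306480e+00]), 'qvel': array([ 0.00102214, -0.00307538,  0.00268011, -0.00029226,  0.00022437,
        0.00088061]), 'tau': array([ 3.25708643e-03, -5.57354522e+01,  5.04009604e+01,  1.23957722e-02,
       -2.97689021e-04, -9.36949611e-07]), 'position': array([ 0.1691561 , -0.57542437,  0.23072737]), 'ee_rot': array([ 0.69993256,  0.1010495 , -0.69986287,  0.10037616]), 'contact_force': array([-0.75882493, -0.39975471, -0.06068151]), 'ft_torque': array([-0.0302125 , -0.05378824,  0.00346378]), 'grip_width': 0.08547462348280098}
```

View pics/top0.png

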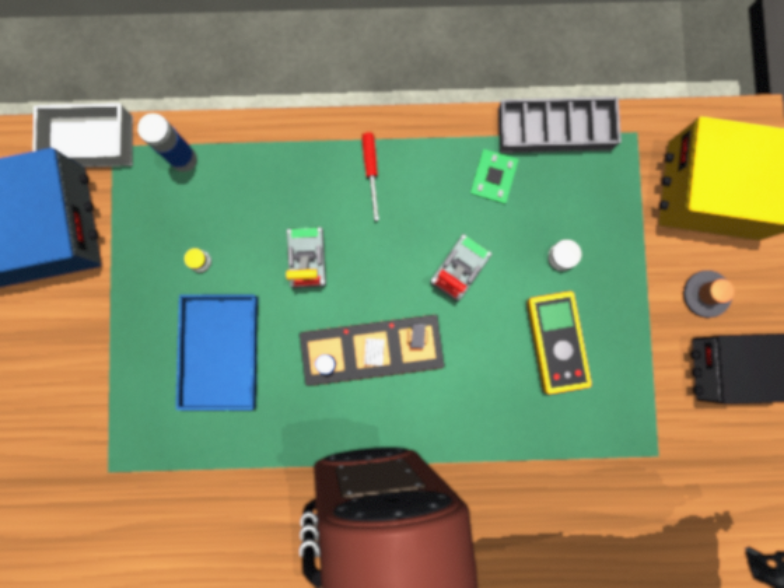

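View pics/scene0.png

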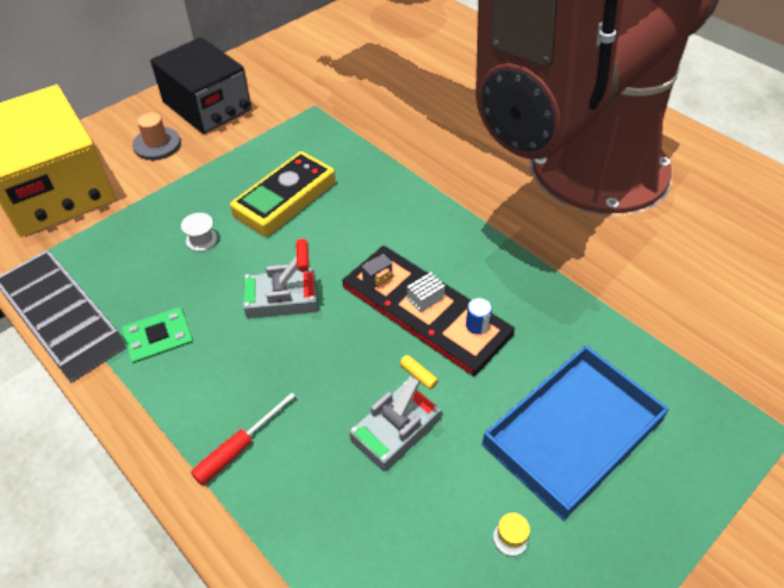

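The top view shows, in 784-px coordinates, the red isolator at about (462,268) and the yellow one at (306,257). On the plate are the capacitor (325,365), heat sink (374,351) and transformer (418,337). The tray is at (218,352) and the multimeter at (560,342). I'll enlarge the middle to read it more closely.

```bash
python3 - <<'E'
import cv2,numpy as np
im=np.load("pics/top0.npy")
# crop cols 200..360, rows 155..285 x5
c=im[155:275,200:360]; cv2.imwrite("pics/crop0.png",cv2.resize(c,None,fx=5,fy=5,interpolation=cv2.INTER_CUBIC))
E
```

```text
(no output)
```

View pics/crop0.png

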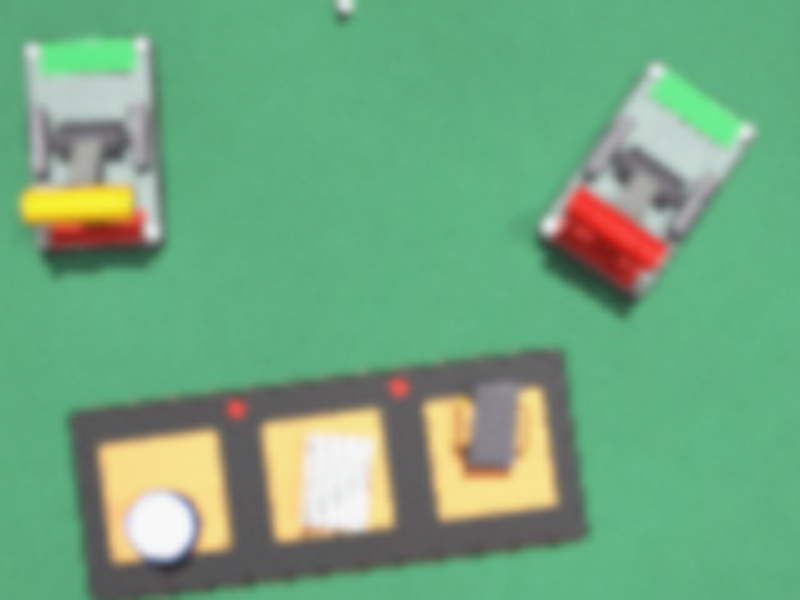

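```bash
cat > h.py <<'E'
import numpy as np
from scipy.spatial.transform import Rotation as R
def ray(s,u,v,z,T=None):
    """pixel (u,v) on plane world z. T: cam->world for the wrist"""
    f=210/np.tan(np.radians(s["vertical_fov"]/2))
    d=np.array([(u-s["cx"])/f,-(v-s["cy"])/f,-1])
    if T is None: T=np.linalg.inv(s["world_to_cam"])
    d=T[:3,:3]@d; o=T[:3,3]
    return (o+d*(z-o[2])/d[2])
def tool(st):
    T=np.eye(4);T[:3,:3]=R.from_quat(st["ee_rot"]).as_matrix();T[:3,3]=st["position"];return T
def pose(st):
    M=tool(st)[:3,:3]; y=M[:,1]
    return np.round(st["position"],4),"yaw(jaw y) %.1f"%np.degrees(np.arctan2(y[1],y[0])),np.round(M[:,0],3)
E
python3 - <<'E'
from h import *; from cell import r
s=r.snapshot("top")
f=lambda x,y,z:ray(s,200+x/5,155+y/5,z)[:2].round(4)
g=lambda x,y,z:ray(s,x/1.4,y/1.4,z)[:2].round(4)
def ang(a,b): d=b-a; return np.degrees(np.arctan2(d[1],d[0])).round(1)
rc=[f(*p,.03) for p in((655,68),(750,130),(550,230),(640,290))]
print("red c",np.mean(rc,0),"yaw",ang(rc[2],rc[0]),ang(rc[3],rc[1]),"bar",f(617,229,.103))
yc=[f(*p,.03) for p in((28,48),(147,43),(40,240),(152,237))]
print("yel c",np.mean(yc,0),"yaw",ang(yc[2],yc[0]),ang(yc[3],yc[1]),"bar",f(77,204,.103))
print("cap",f(161,526,.065));print("hs",f(337,482,.052),ang(f(303,528,.052),f(308,436,.052)),ang(f(360,530,.052),f(372,436,.052)))
print("tr",f(495,427,.056),ang(f(468,465,.056),f(475,382,.056)),ang(f(512,470,.056),f(520,385,.056)))
pc=[f(*p,.02) for p in((68,412),(563,350),(590,538),(92,600))];print("plate",np.mean(pc,0),ang(pc[1],pc[0]))
tc=[g(*p,.035) for p in((180,296),(257,295),(256,409),(178,409))];print("tray",np.mean(tc,0),tc,ang(tc[3],tc[0]))
print(pose(r.sense()))
w=r.snapshot("wrist")
E
```

```text
red c [ 0.62015  -0.154975] yaw -34.7 -36.4 bar [ 0.5856 -0.1297]
yel c [0.648075 0.1343  ] yaw 2.8 0.4 bar [0.6053 0.1329]
cap [0.448  0.0987]
hs [0.4675 0.0109] -4.6 -8.8
tr [ 0.4927 -0.0694] -6.7 -7.2
plate [0.471925 0.01575 ] 95.5
tray [0.4762 0.2969] [array([0.5805, 0.366 ]), array([0.5784, 0.2244]), array([0.3709, 0.2281]), array([0.375 , 0.3691])] -0.9
(array([ 0.1691, -0.5755,  0.2309]), 'yaw(jaw y) -73.6', array([-0.   ,  0.001, -1.   ]))
```

```bash
cat >> h.py <<'E'
def go(st,*way):
    """print tool-frame units per row for waypoints (x,y,z,yaw_deg,nrows); yaw of jaw y, tool down"""
    M=tool(st)[:3,:3]; p=np.array(st["position"])
    for x,y,z,yaw,n in way:
        a=np.radians(yaw); Y=np.array([np.cos(a),np.sin(a),0]); X=np.array([0,0,-1.])
        G=np.c_[X,Y,np.cross(X,Y)]
        w=R.from_matrix(M.T@G).as_rotvec(); t=np.array([x,y,z])
        d=(t-p)/n
        for i in range(n):
            Mi=M@R.from_rotvec(w*i/n).as_matrix()
            print((Mi.T@d/.2).round(3).tolist(),(w/n/np.radians(120)).round(3).tolist(), "%d"%(1000*np.linalg.norm(d)) if i==0 else "")
        print("--"); M=G;p=t
E
python3 - <<'E'
from h import *; from cell import r
st=r.sense()
go(st,(.545,-.101,.2,-35.5,13),(.545,-.101,.088,-35.5,3))
E
```

```text
[0.012, -0.134, -0.19] [-0.024, -0.0, 0.0] 46
[0.012, -0.124, -0.197] [-0.024, -0.0, 0.0] 
[0.012, -0.114, -0.203] [-0.024, -0.0, 0.0] 
[0.012, -0.104, -0.208] [-0.024, -0.0, 0.0] 
[0.012, -0.093, -0.213] [-0.024, -0.0, 0.0] 
[0.012, -0.082, -0.218] [-0.024, -0.0, 0.0] 
[0.012, -0.071, -0.222] [-0.024, -0.0, 0.0] 
[0.012, -0.059, -0.225] [-0.024, -0.0, 0.0] 
[0.012, -0.048, -0.228] [-0.024, -0.0, 0.0] 
[0.012, -0.036, -0.23] [-0.024, -0.0, 0.0] 
[0.012, -0.024, -0.232] [-0.024, -0.0, 0.0] 
[0.012, -0.012, -0.233] [-0.024, -0.0, 0.0] 
[0.012, -0.0, -0.233] [-0.024, -0.0, 0.0] 
--
[0.187, 0.0, 0.0] [0.0, 0.0, 0.0] 37
[0.187, 0.0, 0.0] [0.0, 0.0, 0.0] 
[0.187, 0.0, 0.0] [0.0, 0.0, 0.0] 
--
```

Call:
step_arm:
  targets:
    - [1,[0.01,-0.134,-0.19],[-0.024,0,0]]
    - [1,[0.01,-0.124,-0.197],[-0.024,0,0]]
    - [1,[0.01,-0.114,-0.203],[-0.024,0,0]]
    - [1,[0.01,-0.104,-0.208],[-0.024,0,0]]
    - [1,[0.01,-0.093,-0.213],[-0.024,0,0]]
    - [1,[0.01,-0.082,-0.218],[-0.024,0,0]]
    - [1,[0.01,-0.071,-0.222],[-0.024,0,0]]
    - [1,[0.01,-0.059,-0.225],[-0.024,0,0]]
  squeeze: 30

```text
t: 1.25
position: [0.402, -0.2833, 0.2153]
ee_rot: [0.666, 0.239, -0.665, 0.239]
contact_force: [0.7, -0.4, 0.5]
grip_width: 0.0003
```

Call:
step_arm:
  targets:
    - [1,[0.01,-0.048,-0.228],[-0.024,0,0]]
    - [1,[0.01,-0.036,-0.23],[-0.024,0,0]]
    - [1,[0.01,-0.024,-0.232],[-0.024,0,0]]
    - [1,[0.01,-0.012,-0.233],[-0.024,0,0]]
    - [1,[0.01,0,-0.233],[-0.024,0,0]]
    - [1,[0,0,0],[0,0,0]]

```text
t: 2.0
position: [0.5486, -0.1007, 0.2048]
ee_rot: [-0.63, -0.322, 0.63, -0.321]
contact_force: [-1.2, 0.2, 0.4]
grip_width: -0.0
```

Call:
step_arm:
  targets:
    - [1,[0.195,0,0],[0,0,0]]
    - [1,[0.195,0,0],[0,0,0]]
    - [1,[0.195,0,0],[0,0,0]]
    - [1,[0,0,0],[0,0,0]]

```text
t: 2.5
position: [0.545, -0.1029, 0.0854]
ee_rot: [-0.629, -0.321, 0.632, -0.318]
contact_force: [0.3, 0.6, 1.0]
grip_width: 0.0
```

Call:
step_arm:
  targets:
    - [1,[0,0.06,0],[0,0,0]]
    - [1,[0,0.06,0],[0,0,0]]
    - [1,[0,0.06,0],[0,0,0]]
    - [1,[0,0.06,0],[0,0,0]]
    - [1,[0,0.06,0],[0,0,0]]
    - [1,[0,0.06,0],[0,0,0]]
    - [1,[0,0.06,0],[0,0,0]]
    - [1,[0,0.06,0],[0,0,0]]

```text
t: 3.5
position: [0.6256, -0.1604, 0.0879]
ee_rot: [-0.63, -0.32, 0.631, -0.32]
contact_force: [-0.4, -1.0, 0.3]
grip_width: -0.0001
```

```bash
python3 - <<'E'
from h import *; from cell import r
import cv2
print(pose(r.sense()))
s=r.snapshot("scene");cv2.imwrite("pics/s1.png",cv2.resize(s["image"][120:370,100:500],(800,500)))
E
```

```text
(array([ 0.6256, -0.1604,  0.0879]), 'yaw(jaw y) -36.2', array([-0.,  0., -1.]))
```

View pics/s1.png

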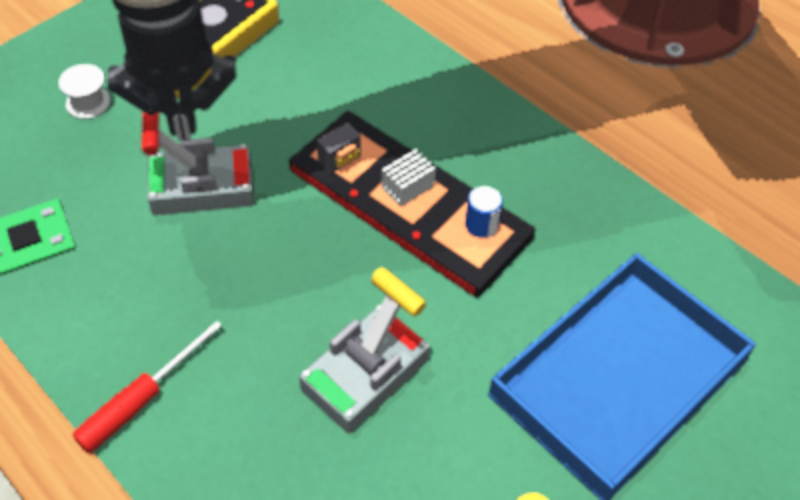

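The handle has fallen over to the green end: the bar is at (150,133) in the crop, and yellow is still on. Next I lift, open the gripper and go above the transformer.

```bash
python3 - <<'E'
from h import *; from cell import r
go(r.sense(),(.6256,-.1604,.2,-36.2,3),(.4927,-.0694,.17,-7,4))
E
```

```text
[-0.187, -0.002, -0.0] [-0.0, 0.0, -0.0] 37
[-0.187, -0.002, -0.0] [-0.0, 0.0, -0.0] 
[-0.187, -0.002, -0.0] [-0.0, 0.0, -0.0] 
--
[0.038, -0.201, 0.006] [-0.061, 0.0, 0.0] 40
[0.038, -0.2, -0.019] [-0.061, 0.0, 0.0] 
[0.038, -0.196, -0.045] [-0.061, 0.0, 0.0] 
[0.038, -0.189, -0.069] [-0.061, 0.0, 0.0] 
--
```

Call:
step_arm:
  targets:
    - [1,[-0.187,0,0],[0,0,0]]
    - [1,[-0.187,0,0],[0,0,0]]
    - [1,[-0.187,0,0],[0,0,0]]
    - [0,[0.038,-0.201,0.006],[-0.061,0,0]]
    - [0,[0.038,-0.2,-0.019],[-0.061,0,0]]
    - [0,[0.038,-0.196,-0.045],[-0.061,0,0]]
    - [0,[0.038,-0.189,-0.069],[-0.061,0,0]]
    - [0,[0,0,0],[0,0,0]]

```text
t: 4.55
position: [0.4904, -0.0675, 0.1693]
ee_rot: [-0.528, -0.47, 0.529, -0.469]
contact_force: [1.5, 0.2, -0.4]
grip_width: 0.0854
```

```bash
python3 - <<'E'
from h import *; from cell import r
import cv2,pickle
st=r.sense();print(pose(st),st["grip_width"])
s=r.snapshot("wrist");pickle.dump((st,s),open("pics/w1.pkl","wb"))
cv2.imwrite("pics/w1.png",cv2.resize(s["image"],(800,600)))
E
```

```text
(array([ 0.4904, -0.0675,  0.1693]), 'yaw(jaw y) -6.8', array([-0.002,  0.001, -1.   ])) 0.08543625313081157
```

View pics/w1.png

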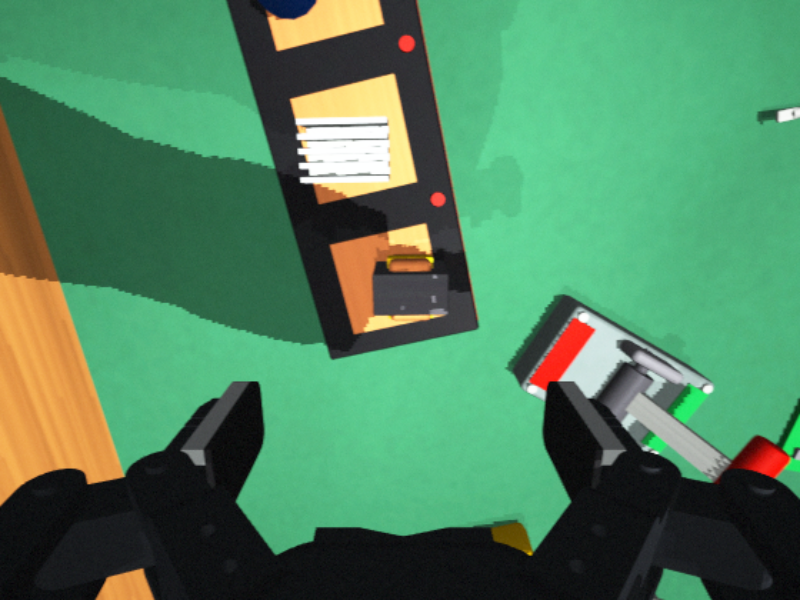

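```bash
python3 - <<'E'
from h import *; from cell import r
import pickle
st,s=pickle.load(open("pics/w1.pkl","rb")); T=tool(st)@s["hand_eye"]
f=lambda x,y,z:ray(s,x*.7,y*.7,z,T)[:2].round(4)
print("tr",f(411,295,.056),f(374,276,.056),f(448,273,.056),f(446,315,.056)); print("hs",f(344,150,.052),f(301,180,.052),f(390,180,.052),f(301,120,.052),f(388,120,.052))
go(r.sense(),(*f(411,295,.056),.07,-7,3),(*f(411,295,.056),.022,-7,3))
E
```

```text
tr [ 0.4955 -0.069 ] [ 0.4767 -0.0558] [ 0.517  -0.0589] [ 0.5137 -0.0829]
hs [0.47   0.0113] [ 0.4453 -0.0009] [ 0.4917 -0.0064] [0.4506 0.0282] [0.4944 0.023 ]
[0.167, 0.006, -0.0] [0.0, 0.0, -0.0] 33
[0.167, 0.006, -0.0] [0.0, 0.0, -0.0] 
[0.167, 0.006, -0.0] [0.0, 0.0, -0.0] 
--
[0.08, 0.0, 0.0] [0.0, 0.0, 0.0] 16
[0.08, 0.0, 0.0] [0.0, 0.0, 0.0] 
[0.08, 0.0, 0.0] [0.0, 0.0, 0.0] 
--
```

Call:
step_arm:
  targets:
    - [0,[0.167,0.007,0],[0,0,0]]
    - [0,[0.167,0.007,0],[0,0,0]]
    - [0,[0.167,0.007,0],[0,0,0]]
    - [0,[0.08,0.002,0],[0,0,0]]
    - [0,[0.08,0,0],[0,0,0]]
    - [0,[0.08,0,0],[0,0,0]]
    - [0,[0,0,0],[0,0,0]]
  squeeze: 40

```text
t: 5.48
position: [0.4963, -0.0693, 0.0209]
ee_rot: [-0.529, -0.469, 0.529, -0.468]
contact_force: [-0.4, 0.2, 0.8]
grip_width: 0.0856
```

Call:
step_arm:
  targets:
    - [1,[0,0,0],[0,0,0]]
    - [1,[0,0,0],[0,0,0]]
    - [1,[0,0,0],[0,0,0]]
    - [1,[0,0,0],[0,0,0]]
    - [1,[0,0,0],[0,0,0]]
    - [1,[0,0,0],[0,0,0]]

```text
t: 6.22
position: [0.4974, -0.0698, 0.0227]
ee_rot: [0.529, 0.469, -0.529, 0.469]
contact_force: [-1.1, 0.8, 5.3]
grip_width: 0.0411
```

```bash
python3 - <<'E'
from h import *; from cell import r
go(r.sense(),(.4974,-.0698,.15,-7,4),(.536,.297,.15,90,12))
E
```

```text
[-0.159, 0.0, 0.0] [0.0, 0.0, -0.0] 31
[-0.159, 0.0, 0.0] [0.0, 0.0, -0.0] 
[-0.159, 0.0, 0.0] [0.0, 0.0, -0.0] 
[-0.159, 0.0, 0.0] [0.0, 0.0, -0.0] 
--
[0.0, -0.003, -0.154] [-0.067, -0.0, -0.0] 30
[0.0, 0.019, -0.153] [-0.067, -0.0, -0.0] 
[0.0, 0.04, -0.148] [-0.067, -0.0, -0.0] 
[0.0, 0.061, -0.141] [-0.067, -0.0, -0.0] 
[0.0, 0.08, -0.131] [-0.067, -0.0, -0.0] 
[0.0, 0.098, -0.119] [-0.067, -0.0, -0.0] 
[0.0, 0.113, -0.104] [-0.067, -0.0, -0.0] 
[0.0, 0.127, -0.087] [-0.067, -0.0, -0.0] 
[0.0, 0.138, -0.068] [-0.067, -0.0, -0.0] 
[0.0, 0.146, -0.048] [-0.067, -0.0, -0.0] 
[0.0, 0.151, -0.027] [-0.067, -0.0, -0.0] 
[0.0, 0.154, -0.006] [-0.067, -0.0, -0.0] 
--
```

Call:
step_arm:
  targets:
    - [1,[-0.159,0,0],[0,0,0]]
    - [1,[-0.159,0,0],[0,0,0]]
    - [1,[-0.159,0,0],[0,0,0]]
    - [1,[-0.159,0,0],[0,0,0]]
    - [1,[0,-0.003,-0.154],[-0.067,0,0]]
    - [1,[0,0.019,-0.153],[-0.067,0,0]]
    - [1,[0,0.04,-0.148],[-0.067,0,0]]
    - [1,[0,0.061,-0.141],[-0.067,0,0]]

```text
t: 7.22
position: [0.5095, 0.0538, 0.1488]
ee_rot: [0.377, 0.598, -0.377, 0.598]
contact_force: [0.7, 0.7, -1.7]
grip_width: 0.041
```

Call:
step_arm:
  targets:
    - [1,[0,0.08,-0.131],[-0.067,0,0]]
    - [1,[0,0.098,-0.119],[-0.067,0,0]]
    - [1,[0,0.113,-0.104],[-0.067,0,0]]
    - [1,[0,0.127,-0.087],[-0.067,0,0]]
    - [1,[0,0.138,-0.068],[-0.067,0,0]]
    - [1,[0,0.146,-0.048],[-0.067,0,0]]
    - [1,[0,0.151,-0.027],[-0.067,0,0]]
    - [1,[0,0.154,-0.006],[-0.067,0,0]]

```text
t: 8.22
position: [0.5362, 0.2984, 0.1486]
ee_rot: [0.001, 0.707, -0.001, 0.707]
contact_force: [-0.6, -1.2, -2.7]
grip_width: 0.0413
```

Call:
step_arm:
  targets:
    - [1,[0,0,0],[0,0,0]]

```text
t: 8.35
position: [0.5359, 0.299, 0.1484]
ee_rot: [0.001, 0.707, -0.001, 0.707]
contact_force: [-0.9, 0.4, -1.3]
grip_width: 0.0416
```

```bash
python3 - <<'E'
from h import *; from cell import r
import cv2,pickle
st=r.sense();print(pose(st),st["grip_width"])
s=r.snapshot("wrist");pickle.dump((st,s),open("pics/w2.pkl","wb"))
cv2.imwrite("pics/w2.png",cv2.resize(s["image"],(800,600)))
E
```

```text
(array([0.5359, 0.299 , 0.1484]), 'yaw(jaw y) 89.8', array([-0.001, -0.   , -1.   ])) 0.0416220583862222
```

View pics/w2.png

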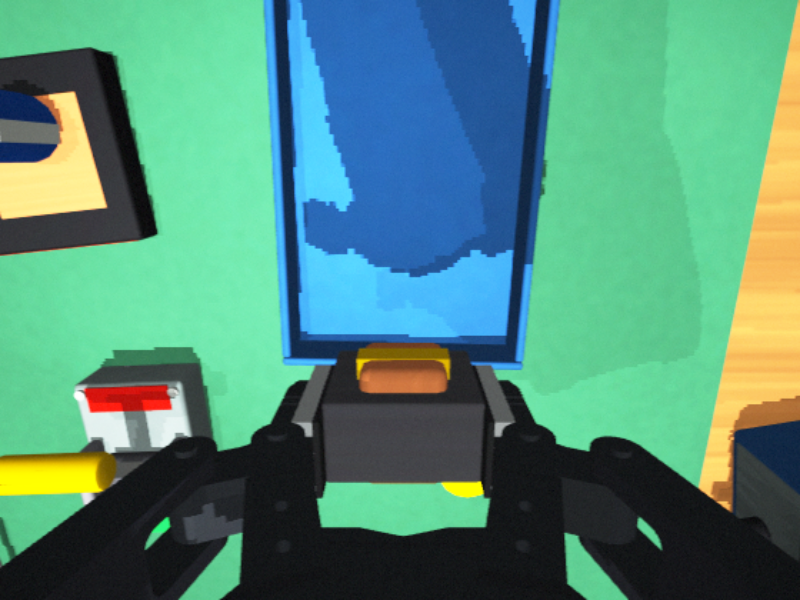

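The transformer hangs upright in the jaws. The tray's far rim is at row ≈363, with corners (286,362) and (522,366).

```bash
python3 - <<'E'
from h import *; from cell import r
import pickle
st,s=pickle.load(open("pics/w2.pkl","rb")); T=tool(st)@s["hand_eye"]
f=lambda x,y,z:ray(s,x*.7,y*.7,z,T)[:2].round(4)
print(f(286,362,.035),f(522,366,.035),f(268,10,.035),f(561,10,.035))
E
```

```text
[0.5777 0.2312] [0.5808 0.3677] [0.3979 0.2361] [0.3985 0.3739]
```

Call:
step_arm:
  targets:
    - [1,[0.2,0,0],[0,0,0]]
    - [1,[0.2,0,0],[0,0,0]]
    - [1,[0.15,0,0],[0,0,0]]
    - [1,[0.07,0,0],[0,0,0]]
    - [1,[0.04,0,0],[0,0,0]]
    - [1,[0.025,0,0],[0,0,0]]
    - [1,[0,0,0],[0,0,0]]

```text
t: 9.28
position: [0.5368, 0.2975, 0.0126]
ee_rot: [0.003, 0.707, -0.003, 0.707]
contact_force: [0.2, -0.5, -1.1]
grip_width: 0.0415
```

Call:
step_arm:
  targets:
    - [1,[0.012,0,0],[0,0,0]]
    - [1,[0.01,0,0],[0,0,0]]
    - [1,[0,0,0],[0,0,0]]

```text
t: 9.65
position: [0.5365, 0.2975, 0.0078]
ee_rot: [0.003, 0.707, -0.003, 0.707]
contact_force: [1.4, -0.2, -0.8]
grip_width: 0.0418
```

```bash
python3 - <<'E'
from h import *; from cell import r
go(r.sense(),(.5365,.2975,.15,89.5,4),(.470,.011,.12,83,7),(.470,.011,.025,83,4))
E
```

```text
[-0.178, 0.0, 0.0] [0.0, 0.0, -0.0] 35
[-0.178, 0.0, 0.0] [0.0, 0.0, -0.0] 
[-0.178, 0.0, -0.0] [0.0, 0.0, -0.0] 
[-0.178, 0.0, -0.0] [0.0, 0.0, -0.0] 
--
[0.021, -0.205, -0.046] [0.008, 0.0, 0.0] 42
[0.021, -0.206, -0.042] [0.008, 0.0, 0.0] 
[0.021, -0.206, -0.039] [0.008, 0.0, 0.0] 
[0.021, -0.207, -0.036] [0.008, 0.0, 0.0] 
[0.021, -0.208, -0.032] [0.008, 0.0, 0.0] 
[0.021, -0.208, -0.029] [0.008, 0.0, 0.0] 
[0.021, -0.209, -0.026] [0.008, 0.0, 0.0] 
--
[0.119, 0.0, 0.0] [0.0, 0.0, 0.0] 23
[0.119, 0.0, 0.0] [0.0, 0.0, 0.0] 
[0.119, 0.0, 0.0] [0.0, 0.0, 0.0] 
[0.119, 0.0, 0.0] [0.0, 0.0, 0.0] 
--
```

Call:
step_arm:
  targets:
    - [0.25,[0,0,0],[0,0,0]]
    - [0.25,[0,0,0],[0,0,0]]
    - [0.25,[0,0,0],[0,0,0]]
    - [0.25,[-0.1,0,0],[0,0,0]]
    - [0.25,[-0.2,0,0],[0,0,0]]
    - [0.25,[-0.2,0,0],[0,0,0]]
    - [0.25,[-0.2,0,0],[0,0,0]]
    - [0.25,[0,0,0],[0,0,0]]

```text
t: 10.65
position: [0.5388, 0.2982, 0.1534]
ee_rot: [0.003, 0.704, -0.002, 0.71]
contact_force: [-0.7, 0.5, 0.0]
grip_width: 0.0643
```

Call:
step_arm:
  targets:
    - [0.2,[0.023,-0.205,-0.047],[0.008,0,0]]
    - [0.2,[0.023,-0.206,-0.044],[0.008,0,0]]
    - [0.2,[0.023,-0.206,-0.04],[0.008,0,0]]
    - [0.2,[0.023,-0.207,-0.036],[0.008,0,0]]
    - [0.2,[0.023,-0.208,-0.032],[0.008,0,0]]
    - [0.2,[0.023,-0.208,-0.029],[0.008,0,0]]
    - [0.2,[0.023,-0.209,-0.026],[0.008,0,0]]
    - [0.2,[0,0,0],[0,0,0]]

```text
t: 11.65
position: [0.4682, 0.0088, 0.1152]
ee_rot: [0.045, 0.706, -0.046, 0.705]
contact_force: [0.4, 0.1, -0.3]
grip_width: 0.0687
```

```bash
python3 - <<'E'
from h import *; from cell import r
import cv2,pickle
st=r.sense();print(pose(st),st["grip_width"])
s=r.snapshot("wrist");pickle.dump((st,s),open("pics/w3.pkl","wb"))
cv2.imwrite("pics/w3.png",cv2.resize(s["image"],(800,600)))
E
```

```text
(array([0.4682, 0.0088, 0.1152]), 'yaw(jaw y) 82.6', array([-0.001, -0.   , -1.   ])) 0.0686860372894389
```

View pics/w3.png

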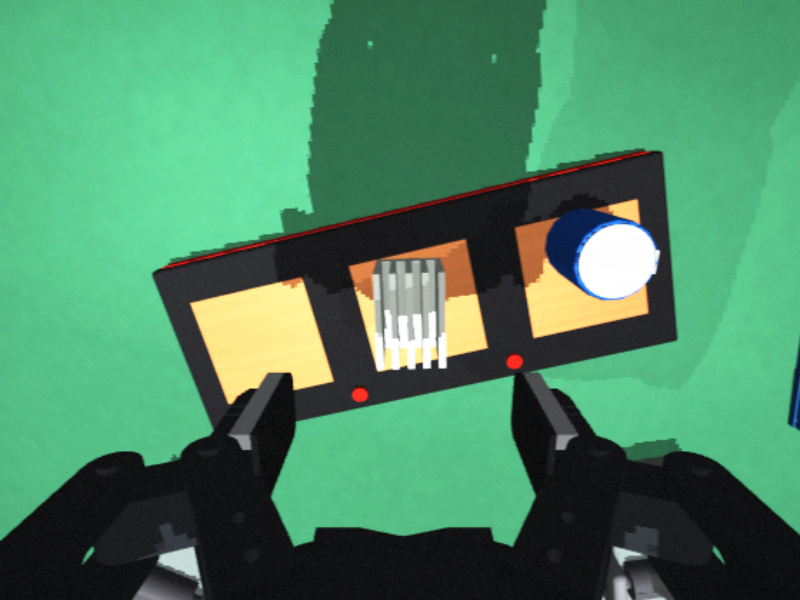

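Only the transformer's pad is empty. The heat sink's top centre is at about (411,320), aligned with the jaws, and the capacitor's top is at (617,261).

```bash
python3 - <<'E'
from h import *; from cell import r
import pickle
st,s=pickle.load(open("pics/w3.pkl","rb")); T=tool(st)@s["hand_eye"]
f=lambda x,y,z:ray(s,x*.7,y*.7,z,T)[:2].round(4)
h=f(411,320,.052);print(h,"cap",f(617,261,.065))
go(r.sense(),(*h,.025,83,5))
E
```

```text
[0.4676 0.0126] cap [0.4486 0.0995]
[0.09, 0.002, -0.001] [-0.0, -0.0, -0.0] 18
[0.09, 0.002, -0.001] [-0.0, -0.0, -0.0] 
[0.09, 0.002, -0.001] [-0.0, -0.0, -0.0] 
[0.09, 0.002, -0.001] [-0.0, -0.0, -0.0] 
[0.09, 0.002, -0.001] [-0.0, -0.0, -0.0] 
--
```

Call:
step_arm:
  targets:
    - [0.2,[0.09,0.004,0],[0,0,0]]
    - [0.2,[0.09,0.004,0],[0,0,0]]
    - [0.2,[0.09,0.004,0],[0,0,0]]
    - [0.2,[0.09,0.003,0],[0,0,0]]
    - [0.2,[0.09,0.003,0],[0,0,0]]
    - [0.2,[0,0,0],[0,0,0]]
  squeeze: 35

```text
t: 12.45
position: [0.4681, 0.0148, 0.0237]
ee_rot: [0.044, 0.707, -0.044, 0.705]
contact_force: [-0.4, -0.5, 0.5]
grip_width: 0.0683
```

Call:
step_arm:
  targets:
    - [1,[0,0,0],[0,0,0]]
    - [1,[0,0,0],[0,0,0]]
    - [1,[0,0,0],[0,0,0]]
    - [1,[0,0,0],[0,0,0]]
    - [1,[0,0,0],[0,0,0]]
    - [1,[0,0,0],[0,0,0]]

```text
t: 13.2
position: [0.4702, 0.0141, 0.0264]
ee_rot: [0.044, 0.705, -0.044, 0.706]
contact_force: [-0.1, -0.2, 6.4]
grip_width: 0.0313
```

```bash
python3 - <<'E'
from h import *; from cell import r
st=r.sense(); print(pose(st)); x,y=st["position"][:2]
go(st,(x,y,.145,83,4),(.470,.301,.145,90,7))
E
```

```text
(array([0.4702, 0.0141, 0.0264]), 'yaw(jaw y) 82.9', array([ 0.002, -0.001, -1.   ]))
[-0.148, -0.0, 0.0] [-0.0, 0.0, 0.0] 29
[-0.148, -0.0, 0.0] [-0.0, 0.0, 0.0] 
[-0.148, -0.0, 0.0] [-0.0, 0.0, 0.0] 
[-0.148, -0.0, 0.0] [-0.0, 0.0, 0.0] 
--
[0.0, 0.203, -0.025] [-0.008, 0.0, 0.0] 40
[0.0, 0.204, -0.022] [-0.008, 0.0, 0.0] 
[0.0, 0.204, -0.018] [-0.008, 0.0, 0.0] 
[0.0, 0.204, -0.014] [-0.008, 0.0, 0.0] 
[0.0, 0.205, -0.011] [-0.008, 0.0, 0.0] 
[0.0, 0.205, -0.007] [-0.008, 0.0, 0.0] 
[0.0, 0.205, -0.004] [-0.008, 0.0, 0.0] 
--
```

Call:
step_arm:
  targets:
    - [1,[-0.148,0,0],[0,0,0]]
    - [1,[-0.148,0,0],[0,0,0]]
    - [1,[-0.148,0,0],[0,0,0]]
    - [1,[-0.148,0,0],[0,0,0]]
    - [1,[0,0.203,-0.025],[-0.008,0,0]]
    - [1,[0,0.204,-0.022],[-0.008,0,0]]
    - [1,[0,0.204,-0.018],[-0.008,0,0]]
    - [1,[0,0.204,-0.014],[-0.008,0,0]]

```text
t: 14.2
position: [0.4697, 0.1795, 0.1438]
ee_rot: [0.02, 0.707, -0.02, 0.707]
contact_force: [1.0, -0.2, 0.1]
grip_width: 0.0312
```

Call:
step_arm:
  targets:
    - [1,[0,0.205,-0.011],[-0.008,0,0]]
    - [1,[0,0.205,-0.007],[-0.008,0,0]]
    - [1,[0,0.205,-0.004],[-0.008,0,0]]
    - [1,[0,0,0],[0,0,0]]
    - [1,[0.17,0,0],[0,0,0]]
    - [1,[0.17,0,0],[0,0,0]]
    - [1,[0.17,0,0],[0,0,0]]
    - [1,[0,0,0],[0,0,0]]

```text
t: 15.2
position: [0.4683, 0.2998, 0.0392]
ee_rot: [0.002, 0.709, -0.004, 0.705]
contact_force: [-1.1, 0.2, 0.3]
grip_width: 0.0316
```

```bash
python3 - <<'E'
from h import *; from cell import r
import cv2,pickle
st=r.sense();print(pose(st),st["grip_width"])
s=r.snapshot("wrist");pickle.dump((st,s),open("pics/w4.pkl","wb"))
cv2.imwrite("pics/w4.png",cv2.resize(s["image"],(800,600)))
E
```

```text
(array([0.4683, 0.2998, 0.0392]), 'yaw(jaw y) 89.5', array([-0.005, -0.002, -1.   ])) 0.03156815597084206
```

View pics/w4.png

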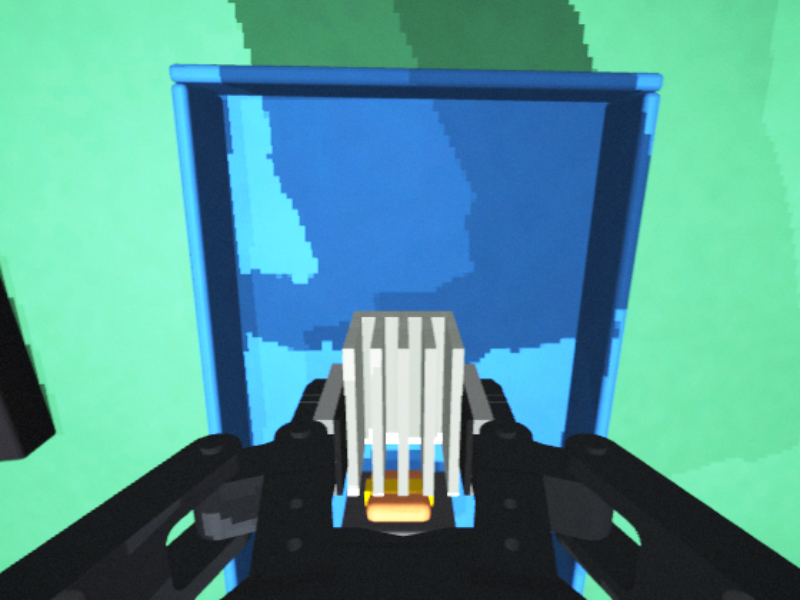

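The heat sink is upright and the transformer stands clear behind it, with free floor towards row 100. Lowering and releasing.

Call:
step_arm:
  targets:
    - [1,[0.06,0,0],[0,0,0]]
    - [1,[0.04,0,0],[0,0,0]]
    - [1,[0.025,0,0],[0,0,0]]
    - [1,[0.01,0,0],[0,0,0]]
    - [1,[0,0,0],[0,0,0]]

```text
t: 15.88
position: [0.4705, 0.3013, 0.0149]
ee_rot: [0.003, 0.707, -0.003, 0.707]
contact_force: [-0.2, 0.7, -0.8]
grip_width: 0.0316
```

Call:
step_arm:
  targets:
    - [1,[0.015,0,0],[0,0,0]]
    - [1,[0,0,0],[0,0,0]]
    - [0.25,[0,0,0],[0,0,0]]
    - [0.25,[0,0,0],[0,0,0]]
    - [0.25,[0,0,0],[0,0,0]]
    - [0.25,[-0.1,0,0],[0,0,0]]
    - [0.25,[-0.2,0,0],[0,0,0]]
    - [0.25,[-0.2,0,0],[0,0,0]]

```text
t: 16.88
position: [0.4706, 0.3013, 0.1144]
ee_rot: [0.003, 0.707, -0.003, 0.707]
contact_force: [-0.1, -0.3, -0.8]
grip_width: 0.0639
```

Call:
step_arm:
  targets:
    - [0.2,[-0.1,0,0],[0,0,0]]
    - [0.2,[0,0,0],[0,0,0]]

```text
t: 17.12
position: [0.4715, 0.3017, 0.1336]
ee_rot: [0.003, 0.706, -0.002, 0.708]
contact_force: [-0.6, -0.2, -0.8]
grip_width: 0.0684
```

```bash
python3 - <<'E'
from h import *; from cell import r
st=r.sense(); print(pose(st))
go(st,(.4485,.0993,.11,88,5),(.4485,.0993,.03,88,4))
E
```

```text
(array([0.4715, 0.3017, 0.1336]), 'yaw(jaw y) 89.6', array([ 0.003,  0.001, -1.   ]))
[0.023, -0.203, -0.022] [0.003, 0.0, -0.0] 41
[0.023, -0.203, -0.02] [0.003, 0.0, -0.0] 
[0.023, -0.203, -0.019] [0.003, 0.0, -0.0] 
[0.024, -0.203, -0.018] [0.003, 0.0, -0.0] 
[0.024, -0.203, -0.017] [0.003, 0.0, -0.0] 
--
[0.1, 0.0, 0.0] [0.0, 0.0, 0.0] 20
[0.1, 0.0, 0.0] [0.0, 0.0, 0.0] 
[0.1, 0.0, 0.0] [0.0, 0.0, 0.0] 
[0.1, 0.0, 0.0] [0.0, 0.0, 0.0] 
--
```

Call:
step_arm:
  targets:
    - [0.2,[0.023,-0.203,-0.023],[0,0,0]]
    - [0.2,[0.023,-0.203,-0.023],[0,0,0]]
    - [0.2,[0.023,-0.203,-0.023],[0,0,0]]
    - [0.2,[0.023,-0.203,-0.023],[0,0,0]]
    - [0.2,[0.023,-0.203,-0.023],[0,0,0]]
    - [0.2,[0,0,0],[0,0,0]]

```text
t: 17.88
position: [0.4447, 0.0966, 0.1067]
ee_rot: [0.004, 0.708, -0.004, 0.706]
contact_force: [-0.6, -0.3, -0.2]
grip_width: 0.0685
```

```bash
python3 - <<'E'
from h import *; from cell import r
st=r.sense(); print(pose(st))
go(st,(.4485,.0993,.03,89.6,4))
E
```

```text
(array([0.4447, 0.0966, 0.1067]), 'yaw(jaw y) 89.4', array([-0.003, -0.   , -1.   ]))
[0.096, 0.004, 0.005] [-0.0, -0.0, 0.0] 19
[0.096, 0.003, 0.005] [-0.0, -0.0, 0.0] 
[0.096, 0.003, 0.005] [-0.0, -0.0, 0.0] 
[0.096, 0.003, 0.005] [-0.0, -0.0, 0.0] 
--
```

Call:
step_arm:
  targets:
    - [0.2,[0.096,0.004,0.005],[0,0,0]]
    - [0.2,[0.096,0.003,0.005],[0,0,0]]
    - [0.2,[0.096,0.003,0.005],[0,0,0]]
    - [0.2,[0.096,0.003,0.005],[0,0,0]]
    - [0.2,[0,0,0],[0,0,0]]

```text
t: 18.5
position: [0.448, 0.1018, 0.0297]
ee_rot: [0.002, 0.709, -0.002, 0.706]
contact_force: [-0.2, 0.2, 0.2]
grip_width: 0.0683
```

Call:
step_arm:
  targets:
    - [1,[0,0,0],[0,0,0]]
    - [1,[0,0,0],[0,0,0]]
    - [1,[0,0,0],[0,0,0]]
    - [1,[0,0,0],[0,0,0]]
    - [1,[0,0,0],[0,0,0]]
    - [1,[0,0,0],[0,0,0]]

```text
t: 19.25
position: [0.4507, 0.1011, 0.0329]
ee_rot: [0.003, 0.707, -0.003, 0.708]
contact_force: [-0.4, 0.7, 6.3]
grip_width: 0.0341
```

```bash
python3 - <<'E'
from h import *; from cell import r
st=r.sense(); print(pose(st)); x,y=st["position"][:2]
go(st,(x,y,.15,89.6,4),(.411,.304,.15,89.6,5))
E
```

```text
(array([0.4507, 0.1011, 0.0329]), 'yaw(jaw y) 89.6', array([ 0.001,  0.   , -1.   ]))
[-0.146, 0.0, 0.0] [-0.0, 0.0, -0.0] 29
[-0.146, 0.0, 0.0] [-0.0, 0.0, -0.0] 
[-0.146, 0.0, 0.0] [-0.0, 0.0, -0.0] 
[-0.146, 0.0, 0.0] [-0.0, 0.0, -0.0] 
--
[0.0, 0.203, -0.041] [0.0, 0.0, 0.0] 41
[0.0, 0.203, -0.041] [0.0, 0.0, 0.0] 
[0.0, 0.203, -0.041] [0.0, 0.0, 0.0] 
[0.0, 0.203, -0.041] [0.0, 0.0, 0.0] 
[0.0, 0.203, -0.041] [0.0, 0.0, 0.0] 
--
```

Call:
step_arm:
  targets:
    - [1,[-0.146,0,0],[0,0,0]]
    - [1,[-0.146,0,0],[0,0,0]]
    - [1,[-0.146,0,0],[0,0,0]]
    - [1,[-0.146,0,0],[0,0,0]]
    - [1,[0,0.203,-0.041],[0,0,0]]
    - [1,[0,0.203,-0.041],[0,0,0]]
    - [1,[0,0.203,-0.041],[0,0,0]]
    - [1,[0,0.203,-0.041],[0,0,0]]

```text
t: 20.25
position: [0.418, 0.2649, 0.1488]
ee_rot: [0.003, 0.707, -0.003, 0.707]
contact_force: [0.5, 0.3, -0.5]
grip_width: 0.0343
```

Call:
step_arm:
  targets:
    - [1,[0,0.203,-0.041],[0,0,0]]
    - [1,[0,0,0],[0,0,0]]
    - [1,[0.2,0,0],[0,0,0]]
    - [1,[0.2,0,0],[0,0,0]]
    - [1,[0.1,0,0],[0,0,0]]
    - [1,[0,0,0],[0,0,0]]

```text
t: 21.0
position: [0.4094, 0.3031, 0.0472]
ee_rot: [0.002, 0.708, -0.003, 0.706]
contact_force: [-0.2, -0.2, -1.1]
grip_width: 0.0339
```

```bash
python3 - <<'E'
from h import *; from cell import r
import cv2
st=r.sense();print(pose(st),st["grip_width"])
s=r.snapshot("wrist")
cv2.imwrite("pics/w5.png",cv2.resize(s["image"],(640,480)))
E
```

```text
(array([0.4094, 0.3031, 0.0472]), 'yaw(jaw y) 89.5', array([-0.003, -0.002, -1.   ])) 0.0339483833691891
```

View pics/w5.png

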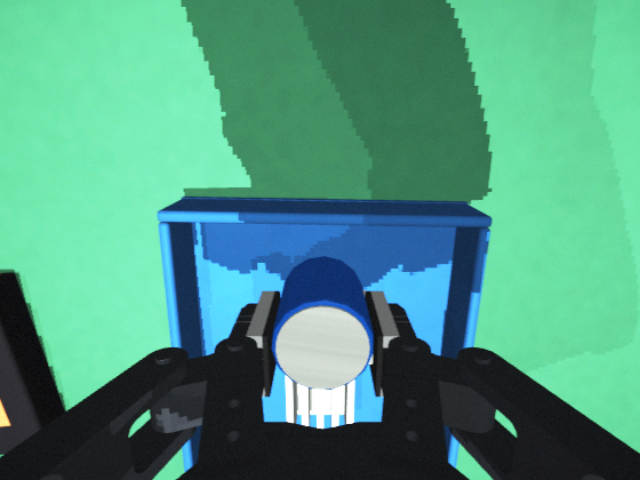

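The capacitor is upright, central in the tray and clear of the heat sink. Lowering and releasing.

Call:
step_arm:
  targets:
    - [1,[0.06,0,0],[0,0,0]]
    - [1,[0.04,0,0],[0,0,0]]
    - [1,[0.025,0,0],[0,0,0]]
    - [1,[0.012,0,0],[0,0,0]]
    - [1,[0,0,0],[0,0,0]]

```text
t: 21.68
position: [0.4105, 0.3043, 0.0214]
ee_rot: [0.003, 0.707, -0.003, 0.707]
contact_force: [0.1, -0.1, -0.9]
grip_width: 0.0342
```

Call:
step_arm:
  targets:
    - [1,[0.016,0,0],[0,0,0]]
    - [1,[0,0,0],[0,0,0]]
    - [0.25,[0,0,0],[0,0,0]]
    - [0.25,[0,0,0],[0,0,0]]
    - [0.25,[0,0,0],[0,0,0]]
    - [0.25,[-0.15,0,0],[0,0,0]]
    - [0.25,[-0.2,0,0],[0,0,0]]
    - [0.25,[-0.2,0,0],[0,0,0]]

```text
t: 22.68
position: [0.4103, 0.3043, 0.1294]
ee_rot: [0.003, 0.707, -0.003, 0.707]
contact_force: [0.9, 0.7, -0.2]
grip_width: 0.064
```

Call:
step_arm:
  targets:
    - [0.25,[-0.2,0,0],[0,0,0]]
    - [0.25,[-0.2,-0.1,0],[0,0,0]]
    - [0.25,[0,-0.25,0],[0,0,0]]
    - [0.25,[0,-0.25,0],[0,0,0]]
    - [0.25,[0,-0.25,0],[0,0,0]]
    - [0.25,[0,-0.25,0],[0,0,0]]
    - [0.25,[0,-0.25,0],[0,0,0]]
    - [0.25,[0,0,0],[0,0,0]]

```text
t: 23.68
position: [0.4086, 0.0316, 0.2084]
ee_rot: [0.004, 0.707, -0.005, 0.707]
contact_force: [0.3, -0.3, -0.2]
grip_width: 0.0638
```

```bash
python3 - <<'E'
from h import *; from cell import r
import cv2
print(pose(r.sense()))
a=r.snapshot("scene")["image"];b=r.snapshot("top")["image"]
a=cv2.resize(a[120:420,100:500],(400,300));b=cv2.resize(b[130:310,100:440],None,fx=2.1,fy=2.1,interpolation=cv2.INTER_CUBIC)[:,:714]
c=np.zeros((300,714,3),np.uint8);c[:,:400]=a
cv2.imwrite("pics/end.png",np.vstack([b[:300+78],c[:220]]))
E
```

```text
(array([0.4086, 0.0316, 0.2084]), 'yaw(jaw y) 89.3', array([ 0.001, -0.001, -1.   ]))
```

View pics/end.png

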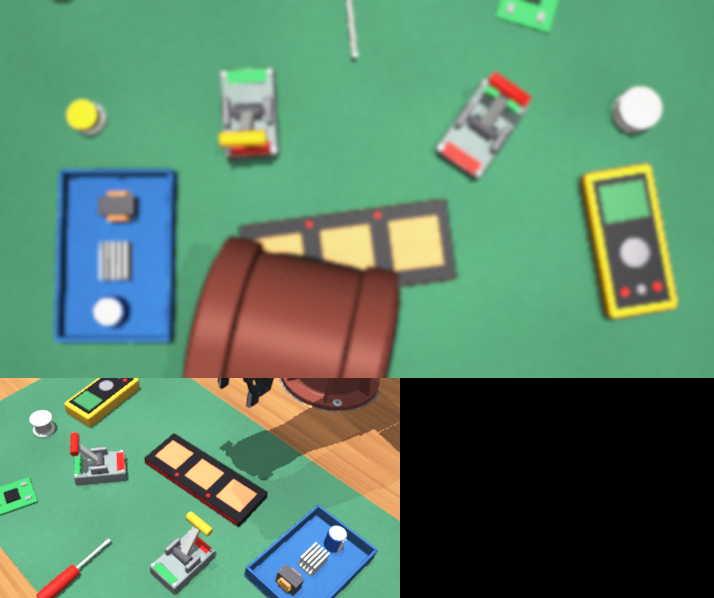

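All three parts stand upright in the tray, at (117,205), (115,260) and (109,312). The red bar is over its green end at (508,90), the yellow one is still on, and the bystanders haven't moved. Handing in.

```bash
python3 -c "
from cell import r
print(r.hand_in())"
```

```text
the job is handed in; nothing more can be done
None
```

The job is done and handed in at about 24 s of the 72 s allowed. I pushed the red handle past upright with the shut fingers and it fell over to its off (green) end. Then I moved the transformer, heat sink and capacitor into the blue tray, in that order.

- **Isolators:** in the last top and scene pictures the red bar is over its green end and the yellow handle is still on. I judged the red handle's angle by eye and did not measure it.
- **Parts:** all three stand upright on the tray floor. From the release poses they are within about 65 mm of the tray's centre along its length and about 5 mm across.
- **Bystanders:** the multimeter, solder spool and flux jar look undisturbed.
- **Arm:** it is clear of everything, with TCP about 0.21 m up. The force readings after each lift were about 1 N, which is noise. During each grasp the wrist showed 5–6 N upward, probably fingertip friction or light contact with the plate, with no visible effect.

No check failed. The two tray measurements, from the top and wrist cameras, differed by about 5 mm, well inside the margins.

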